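Switch on the microscope lamp under its guard

TASK

Switch on the microscope lamp: on the supply with the broad guard, swing the hinged guard up and back with a finger until it stands open by itself, flip the toggle beneath it fully over towards the hinge, then tip the guard forward so that it drops shut over the toggle. Grasp nothing: work with the fingertips or the outside of the fingers. Leave the narrow-guarded supply as it is, off and shut, and do not disturb the glassware and other things on the bench.

Things in the scene. Friction and masses are not known exactly. Their poses are not given: they have to be found in the camera images.
- lamp_box: Microscope-lamp supply: white case, bolted down, 116 mm deep (its x), 130 mm wide, flat deck 70 mm above the table. Origin: centre of its underside, on the table. z up; its own +x from its front (display window; it faces the robot's right, world -y, within 0.3 rad) to its back (hinge); so its yaw is about +pi/2. The one with the broad (80 mm) guard, to be switched on; it may stand left or right of the other.
- lamp_guard (a joint): black guard over the toggle, 80 mm wide: a 3 mm roof plate with a cheek down each side, open at the front. 0 shut; grows as the front swings up and back; stop at 1.6 rad. About 60 g, no catch: let go beyond about 1.15 rad it rests open on its stop, below that it falls shut. Shut, the roof's underside is 109 mm above the table and clears the toggle either way.
- lamp_hinge (a point): middle of that guard's hinge axis, which runs along the case's y, 20 mm behind the case's centre, 82 mm above the table. With the guard fully open the lip's edge stands 62 mm behind the case's centre and 176 mm above the table.
- lamp_lip (a point): middle of the front edge of that guard's lip. The roof runs to 55 mm in front of the case's centre, then a lip turned up by 0.5 rad overhangs the case's front face by 17 mm: shut, this edge is 75 mm in front of the case's centre, 122 mm above the table, with open space beneath it.
- lamp_toggle (a joint): steel bat toggle on the case's middle line under that guard; pivot 37 mm in front of the case's centre, 73 mm above the table; 30 mm long, 6 mm thick. 0 off (leans 0.45 rad to the case's front), 0.9 rad fully on (leans 0.45 rad to the back). Firm stops both ways; friction holds it where it is left; about 1 N at the ball moves it.
- lamp_tip (a point): centre of the 11 mm ball at the end of that toggle, 24 mm from its pivot.
- heater_box: Stage-heater supply: white case, bolted down, 116 mm deep (its x), 130 mm wide, flat deck 70 mm above the table. Origin: centre of its underside, on the table. z up; its own +x from its front (display window; it faces the robot's right, world -y, within 0.3 rad) to its back (hinge); so its yaw is about +pi/2. The one with the narrow (44 mm) guard, otherwise the same; it is off and stays off.
- heater_guard (a joint): black guard over the toggle, 44 mm wide: a 3 mm roof plate with a cheek down each side, open at the front. 0 shut; grows as the front swings up and back; stop at 1.6 rad. About 60 g, no catch: let go beyond about 1.15 rad it rests open on its stop, below that it falls shut. Shut, the roof's underside is 109 mm above the table and clears the toggle either way.
- heater_hinge (a point): middle of that guard's hinge axis, which runs along the case's y, 20 mm behind the case's centre, 82 mm above the table. With the guard fully open the lip's edge stands 62 mm behind the case's centre and 176 mm above the table.
- heater_lip (a point): middle of the front edge of that guard's lip. The roof runs to 55 mm in front of the case's centre, then a lip turned up by 0.5 rad overhangs the case's front face by 17 mm: shut, this edge is 75 mm in front of the case's centre, 122 mm above the table, with open space beneath it.
- heater_toggle (a joint): steel bat toggle on the case's middle line under that guard; pivot 37 mm in front of the case's centre, 73 mm above the table; 30 mm long, 6 mm thick. 0 off (leans 0.45 rad to the case's front), 0.9 rad fully on (leans 0.45 rad to the back). Firm stops both ways; friction holds it where it is left; about 1 N at the ball moves it.
- heater_tip (a point): centre of the 11 mm ball at the end of that toggle, 24 mm from its pivot.
- vial: capped glass vial, 22 mm across, 45 mm tall, standing between the two supplies. Bystander. Origin: centre of its underside.
- beaker: empty glass beaker, 70 mm across, 95 mm tall, behind the supplies. Bystander. Origin: centre of its underside.
- small_beaker: empty glass beaker, 52 mm across, 65 mm tall, to the left. Bystander. Origin: centre of its underside.
- dish: white weighing dish, 90 mm across, 14 mm tall, to the right. Bystander. Origin: centre of its underside.
- pen: black pen, 150 mm long, 10 mm thick, lying flat between the supplies, nearer the robot (origin at its underside, mid-length). Bystander.
- timer: white bench timer, 20 x 65 x 55 mm, standing behind the supplies on the right. Bystander. Origin: centre of its underside.
- slide_box: closed grey slide box, 85 x 100 x 30 mm, behind the supplies on the left. Bystander. Origin: centre of its underside.
Things that resemble listed ones, but are neither listed nor needed, are in the scene too. Leave any purple or red look-alike of the lamp_box alone. What is shaped like the heater_box but blue or green is not meant.

How it is judged (in metres and radians):
On the way, in this order (a step that is already met when the one before it is completed fails the run):
1. the broad guard is swung up and back past 1.2 rad, where it stays open, while its toggle is still off (value of joint lamp_guard above 1.2 rad and value of joint lamp_toggle below 0.35 rad), for 0.1 s.
2. with that guard still open, the toggle is flipped over to on (value of joint lamp_toggle above 0.75 rad and value of joint lamp_guard above 0.9 rad), for 0.1 s.
At the end, for the whole second after the job is handed in: The lamp toggle is on (at least 0.75 of its 0.9 rad), its broad guard is shut (within 0.04 rad) and at rest, and the heater's toggle is off (below 0.2 rad) with its guard shut (within 0.04 rad) (value of joint lamp_toggle above 0.75 rad and value of joint each of lamp_guard, heater_guard below 0.04 rad and velocity of joint lamp_guard below 0.1 rad/s and value of joint heater_toggle below 0.2 rad); the robot touches nothing.
It fails at once if the narrow guard is lifted (over 0.2 rad) or the heater toggle is moved (over 0.2 rad) (value of joint any of heater_guard, heater_toggle above 0.2 rad).
It fails at once if a bystander is moved by more than 20 mm, tipped or picked up (distance of any of vial, beaker, small_beaker, dish, pen, timer, slide_box from where it was at the start of the episode above 0.02 m).
It also fails if it takes over 54 s, if anything falls off the work surface, if the arm or the gripper's body presses on something with over 40 N, if the wrist force passes 120 N, or if a joint passes its speed limit or range.

ROBOT

A 7-joint arm with a two-finger parallel gripper is mounted at the origin on the work surface. World frame = base frame: x ahead of the robot, y to its left, z up, the work surface at z = 0. Lengths are in mm, angles in rad, forces in N, time in s.
With the tool pointing down it reaches from about 400 to 850 mm from the base axis. Payload 10.4 kg.
Tool frame: the origin (TCP) lies between the finger pads; the fingertips stand 19 mm ahead of it and the grasp point (between the pads) is the TCP; z points along the fingers, y is the direction in which the jaws open and shut (so a half turn about z gives the same grasp; the last joint's range is limited). The gripper opens to 85 mm and grips with 20 to 120 N. Pads are 22 mm wide; open, the fingers measure 114 mm over their backs; the gripper's body (76 mm by 85 mm) begins 54 mm behind the grasp point. The pads swing forward as they close: fully open they stand 13 mm farther back than shut.
Start: joints at [1.132, 0.332, -0.065, 1.46, 0.022, 1.35, -0.088], TCP at [252.475, -571.76, 214.338] pointing down, gripper open.
Joint ranges: [-2.6, 2.6], [-0.5, 2.12], [-1.47, 1.34], [0.16, 2.42], [-1.27, 4.41], [0.06, 2.06], [-2.6, 2.6]. Speed limits (rad/s): [2.22, 2.22, 2.79, 2.79, 3.14, 3.14, 3.14].

INTERFACE

Orientations are given as a unit quaternion [x, y, z, w].
In Python, from plant import arm, imaging gives the robot as it stands. The module is installed in compiled form; this text tells all that it offers.
- The arm moves only by the tool carry_out, never from a script. Its argument "steps" is a list of rows, each a list of 6 numbers: the shift along the tool's x, y, z in cm, then the turn, a rotation vector about the tool's x, y, z in rad. A call has exactly 8 rows; each row is the pose to reach, as a shift and turn from the pose measured when the call began, along the tool's axes at that moment; what a row does not reach only later rows make up. A row lasts 1/12 s, in which the tool goes at most 41.7 mm and 7.16 degrees, less where a joint would pass 70% of its speed; a pose out of reach is approached as far as the arm can. A call with a gripper value outside its range is refused whole. "fingers" is the opening, from -1 (shut) to 1 (fully open), set as the call begins (left out, the last holds). The fingers move at their own pace and stop on an object; "newtons" is the grip in N (left out, the last holds). Time passes only in rows, so rows that repeat a pose let the fingers close, or fill a call up. It gives the time, the measured TCP pose, the force and the opening at its end, in the units of the state.
- arm.get_obs(): the state, without advancing time (a new reading comes with each control period).
- imaging.grab_frame(name): name is "side" or "top" or "wrist"; returns the picture (420x560x3 uint8, red, green, blue); there is no depth.
- imaging.camera_info(name): a dict with "fx", "fy", "cx", "cy" (pixels), "pose" (4x4, takes a point from camera to world coordinates); the wrist camera has in their place "tool_from_camera" (4x4, takes a point from camera to tool coordinates, whose origin is the TCP and whose axes are the flange's). Camera axes: x right, y down, z forward; pixel columns grow to the right and rows downward; lengths in mm; the calibration is good to about 2 mm. A picture is of the moment at which its call begins: read the wrist's pose just before it. camera_info takes no time and is no camera call.
- arm.finish_job(): hands the job in, once; it reports no verdict.
The state is a dict: "t": time; "joint_pos": joint angles; "qd": joint speeds; "effort": joint torques, N m; "position": TCP position; "ee_rot": TCP orientation; "wrist_force": force on the tool from outside, world axes, zero at the start; "moment": the same for the moment, N m; "width": finger opening in mm.
Only numpy, scipy, OpenCV 4.12 (cv2) and the standard library are available. Lean on these libraries where they do the work, as an engineer would, in place of code of your own. Each camera call takes 0.05 s, during which the arm holds its last target.

## Working session

There is one attempt and no reset: what is moved stays moved. The work goes in short steps, Python scripts to look and compute and a tool call to move; the robot and the scene stay as the last step left them, time stands still between calls to the robot, and variables do not carry over. Pictures are saved under pics/ and viewed, and the job is handed in when it is done.

Besides the shell and the picture viewer there is one more tool, called after ">>>" in YAML: its name, and indented under it one key for each argument. carry_out: Moves the arm, as the interface text tells. Its arguments: {"type":"object","properties":{"steps":{"type":"array"},"fingers":{"type":"number"},"newtons":{"type":"number"}},"required":["steps"]}

```bash
mkdir -p pics; python3 - <<'E'
from plant import arm, imaging
import cv2,numpy as np
np.set_printoptions(precision=4,suppress=True)
print(arm.get_obs())
for n in("side","top","wrist"):
    print(n,imaging.camera_info(n))
for n in("side","top"):
    cv2.imwrite(f"pics/{n}0.png",cv2.resize(imaging.grab_frame(n)[:,:,::-1],(800,600),interpolation=cv2.INTER_CUBIC))
E
```

```text
{'t': 0.0, 'joint_pos': array([ 1.1324,  0.3329, -0.0647,  1.461 ,  0.0216,  1.3499, -0.0885]), 'qd': array([ 0.0009, -0.0011, -0.    , -0.0002,  0.0006, -0.0007, -0.0014]), 'effort': array([  0.0009, -62.545 ,   0.0493, -39.1602,   0.0162,   0.0099,
        -0.    ]), 'position': array([ 252.2919, -571.3575,  213.5054]), 'ee_rot': array([ 0.9785,  0.2064, -0.0002, -0.0007]), 'wrist_force': array([ 0.7751, -0.0698,  0.2567]), 'moment': array([0.0084, 0.0216, 0.0072]), 'width': 85.28935700379537}
side {'fx': 428.7066712802156, 'fy': 428.7066712802156, 'cx': 273.09382101978684, 'cy': 213.52071188645073, 'pose': array([[ -0.725 ,  -0.4551,   0.517 , -15.8732],
       [ -0.6886,   0.4655,  -0.5559, 581.8843],
       [  0.0123,  -0.7591,  -0.6509, 795.7225],
       [  0.    ,   0.    ,   0.    ,   1.    ]])}
top {'fx': 385.8702384750787, 'fy': 385.8702384750787, 'cx': 282.47697244063255, 'cy': 210.7211912566961, 'pose': array([[  -0.0208,   -0.9855,    0.1686,  357.0406],
       [  -0.9998,    0.0216,    0.0029,   23.0098],
       [  -0.0065,   -0.1685,   -0.9857, 1090.5669],
       [   0.    ,    0.    ,    0.    ,    1.    ]])}
wrist {'fx': 302.9583846189341, 'fy': 302.9583846189341, 'cx': 281.25559621886157, 'cy': 212.60815705932185, 'tool_from_camera': array([[   0.0011,   -0.9498,   -0.3128,   79.8028],
       [   1.    ,    0.001 ,    0.0005,   -0.8595],
       [  -0.0002,   -0.3128,    0.9498, -161.6308],
       [   0.    ,    0.    ,    0.    ,    1.    ]])}
```

View pics/side0.png

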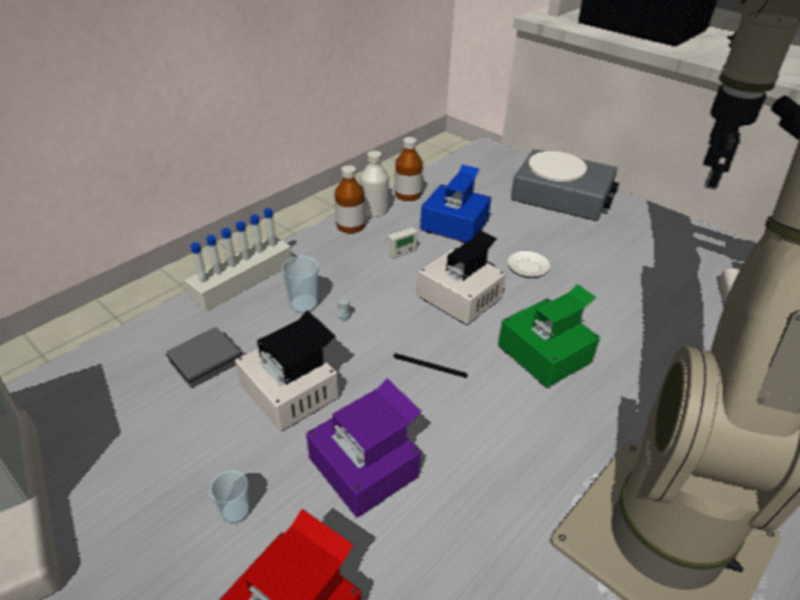

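View pics/top0.png

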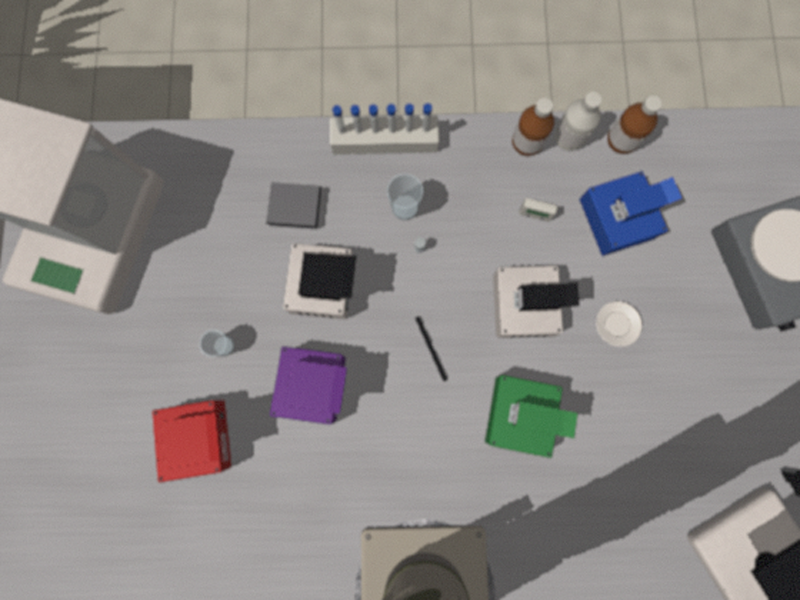

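The top view shows two white supplies. The broad-guarded one (lamp) is at about (320,280) and the narrow one (heater) at about (530,300). The look-alikes are purple (310,385), red (190,440), blue (625,212) and green (525,415). I choose the white one at (320,280) and will check it in a close crop.

```bash
python3 - <<'E'
from plant import arm, imaging
import cv2,numpy as np
im=imaging.grab_frame("top")[:,:,::-1]
# native = view*0.7
c=im[160:230,190:260]; cv2.imwrite("pics/c1.png",cv2.resize(c,(560,560),interpolation=cv2.INTER_CUBIC))
im=imaging.grab_frame("side")[:,:,::-1]
c=im[215:305,160:245]; cv2.imwrite("pics/c2.png",cv2.resize(c,(680,600),interpolation=cv2.INTER_CUBIC))
E
```

```text
(no output)
```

View pics/c1.png

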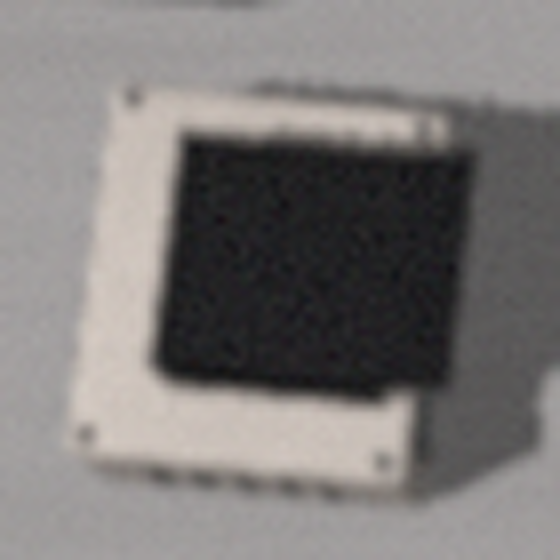

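View pics/c2.png

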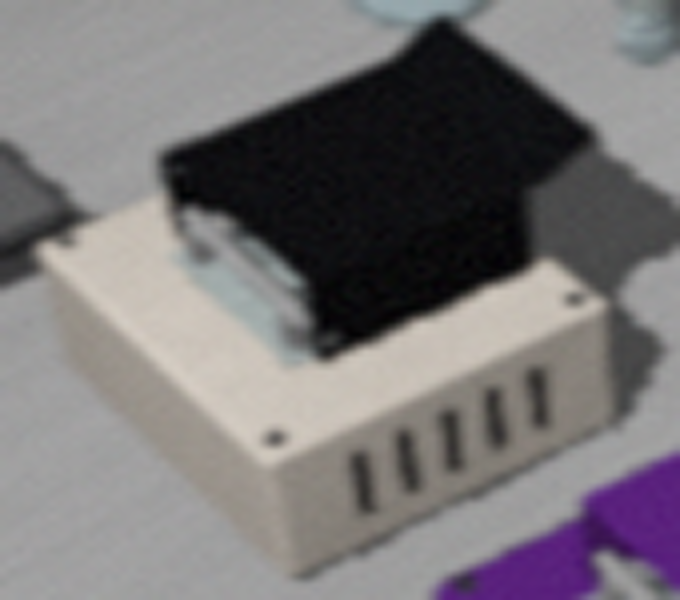

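```bash
cat > h.py <<'E'
from plant import arm, imaging
import cv2,numpy as np
from scipy.optimize import least_squares
from scipy.spatial.transform import Rotation as R
np.set_printoptions(precision=3,suppress=True)
def proj(n,P):
    i=imaging.camera_info(n);T=np.linalg.inv(i["pose"]);P=np.atleast_2d(P)
    c=P@T[:3,:3].T+T[:3,3]
    return np.c_[i["fx"]*c[:,0]/c[:,2]+i["cx"],i["fy"]*c[:,1]/c[:,2]+i["cy"]]
def box(p,L):
    x,y,a=p;c,s=np.cos(a),np.sin(a)
    L=np.atleast_2d(np.array(L,float));return np.c_[x+c*L[:,0]-s*L[:,1],y+s*L[:,0]+c*L[:,1],L[:,2]]
E
python3 - <<'E'
from h import *
# box frame: +x = back(world +y), +y = world -x
top={(58,-65,70):(118,88),(58,65,70):(72,448),(-58,65,70):(410,480),(-58,-65,70):(450,112),(-75,-40,122):(473,150),(-75,40,122):(445,388)}
side={(58,-65,70):(38,250),(58,65,70):(285,465),(-58,65,70):(610,305),(58,65,0):(295,578),(-58,65,0):(617,420),(-75,-40,122):(440,20),(-75,40,122):(597,132)}
Lt=list(top);Lsd=list(side)
ut=np.array([top[k] for k in Lt])/8+[190,160]-.5
us=np.array([side[k] for k in Lsd])/[8,600/90]+[160,215]-.5
f=lambda p:np.r_[(proj("top",box(p,Lt))-ut).ravel(),(proj("side",box(p,Lsd))-us).ravel()]
for g in ("both","top","side"):
    ff={"both":f,"top":lambda p:f(p)[:2*len(Lt)],"side":lambda p:f(p)[2*len(Lt):]}[g]
    r=least_squares(ff,[620,130,1.57]);print(g,r.x,np.abs(r.fun).max())
    if g=="both":print(r.fun.reshape(-1,2)); p=r.x
for n,l in dict(hinge=(20,0,82),lip=(-75,0,122),lipopen=(62,0,176),pivot=(-37,0,73)).items(): print(n,box(p,l))
# others
def ray(n,u,z):
    i=imaging.camera_info(n);d=i["pose"][:3,:3]@[(u[0]-i["cx"])/i["fx"],(u[1]-i["cy"])/i["fy"],1];o=i["pose"][:3,3]
    return o+d*(z-o[2])/d[2]
for n,u,z in [("vial",(420,244),45),("beaker",(405,180),95),("heaterlip",(578,294),122),("purple_deckcorner fr",(345,362),109),("pen1",(418,318),5),("pen2",(446,380),5),("slide",(295,205),30)]:
    print(n,ray("top",np.array(u)*.7,z))
E
```

```text
both [580.324 189.271   1.464] 2.8660087008452138
[[-0.83  -1.123]
 [-0.906  0.636]
 [-0.143  0.272]
 [-0.192 -0.669]
 [ 0.456 -0.883]
 [ 0.81  -0.292]
 [-0.57  -0.934]
 [-1.501 -0.184]
 [ 0.765 -1.1  ]
 [ 0.573  2.866]
 [ 1.142  1.631]
 [ 0.514 -1.394]
 [ 0.842 -0.491]]
top [579.569 188.932   1.458] 0.9639722048077601
side [581.057 189.51    1.472] 2.753189097135248
hinge [[582.456 209.157  82.   ]]
lip [[572.331 114.698 122.   ]]
lipopen [[586.932 250.918 176.   ]]
pivot [[576.381 152.482  73.   ]]
vial [648.472  -8.456  45.   ]
beaker [760.969  18.341  95.   ]
heaterlip [ 528.607 -285.308  122.   ]
purple_deckcorner fr [417.498 132.066 109.   ]
pen1 [507.896  -1.763   5.   ]
pen2 [384.788 -53.242   5.   ]
slide [739.467 240.704  30.   ]
```

The crop confirms a white case with a broad black guard, shut. The fit gives lamp_box at (580, 189) with yaw 1.464, and top and side agree within 1.5 mm. Next I work out the staging pose in front of the lip.

```bash
cat >> h.py <<'E'
P=[580.3,189.3,1.464]
def Rt(yaw,tilt=0):  # tool x along box +x, z down; tilt>0: fingertips lean towards +x(back)
    M=R.from_euler('z',yaw)*R.from_matrix([[1,0,0],[0,-1,0],[0,0,-1]])
    return M*R.from_euler('y',tilt)
def go(l,yaw=1.464,tilt=0,world=False):
    o=arm.get_obs();R0=R.from_quat(o["ee_rot"]);t=np.array(l,float) if world else box(P,l)[0]
    d=R0.inv().apply(t-o["position"])/10; r=(R0.inv()*Rt(yaw,tilt)).as_rotvec()
    print("target",t,"shift cm",d,"len",np.linalg.norm(d),"rot",r)
def st():
    o=arm.get_obs();R0=R.from_quat(o["ee_rot"]);x=R0.as_matrix()
    c,s=np.cos(P[2]),np.sin(P[2]);d=o["position"]-[P[0],P[1],0]
    print("t",o["t"],"pos",o["position"],"boxlocal",[c*d[0]+s*d[1],-s*d[0]+c*d[1],d[2]],"toolx yaw",np.arctan2(x[1,0],x[0,0]),"z",x[:,2],"F",o["wrist_force"],"w",o["width"],"q",o["joint_pos"])
E
python3 - <<'E'
from h import *
st();go([-120,0,240]);go([420,-240,250],yaw=1.0,world=True)
E
```

```text
t 0.2 pos [ 252.37  -571.528  213.849] boxlocal [np.float64(-791.4484150881608), np.float64(244.96283948500292), np.float64(213.84887935494893)] toolx yaw 0.415827473410931 z [-0.     0.001 -1.   ] F [-0.114  0.447  0.034] w 85.14792220174805 q [ 1.132  0.333 -0.065  1.461  0.022  1.35  -0.088]
target [567.509  69.984 240.   ] shift cm [ 54.742 -45.957  -2.578] len 71.52158051692864 rot [-0.001 -0.    -1.048]
target [ 420. -240.  250.] shift cm [ 28.726 -23.559  -3.596] len 37.325270268481425 rot [-0.001 -0.    -0.584]
```

>>> carry_out:
  steps:
    - [2, -1.7, -1.5, 0, 0, -0.05]
    - [5, -4.2, -3, 0, 0, -0.12]
    - [8, -6.7, -4, 0, 0, -0.19]
    - [11, -9.2, -4, 0, 0, -0.26]
    - [14, -11.8, -4, 0, 0, -0.33]
    - [17, -14.3, -4, 0, 0, -0.4]
    - [20, -16.8, -4, 0, 0, -0.47]
    - [23, -19.3, -4, 0, 0, -0.54]
  fingers: -1

```text
t: 0.87
position: [385.2, -300.3, 254.0]
ee_rot: [0.887, 0.461, -0.0, -0.0]
wrist_force: [1.3, -0.5, 0.3]
width: 0.1
```

```bash
python3 -c "
from h import *
st();go([-120,0,240])"
```

```text
t 0.8667 pos [ 385.19  -300.261  254.032] boxlocal [np.float64(-507.5695489317973), np.float64(141.81416521197315), np.float64(254.0315610133289)] toolx yaw 0.9592093999894946 z [-0.  0. -1.] F [ 1.259 -0.501  0.296] w 0.12833870553010374 q [ 0.885  0.028 -0.321  1.734  0.009  1.382 -0.049]
target [567.509  69.984 240.   ] shift cm [40.782 -6.33   1.406] len 41.29386121670345 rot [-0.    -0.    -0.505]
```

>>> carry_out:
  steps:
    - [4, -0.6, 0, 0, 0, -0.06]
    - [8, -1.2, 0, 0, 0, -0.13]
    - [12, -1.8, 0, 0, 0, -0.2]
    - [16, -2.5, 0, 0, 0, -0.27]
    - [20, -3.1, 0, 0, 0, -0.34]
    - [24, -3.7, 0, 0, 0, -0.41]
    - [28, -4.3, 0, 0, 0, -0.48]
    - [32, -5, 0, 0, 0, -0.5]

```text
t: 1.53
position: [528.5, -7.9, 254.2]
ee_rot: [0.744, 0.668, 0.0, 0.0]
wrist_force: [0.5, -0.6, 0.5]
width: 0.1
```

```bash
python3 -c "
from h import *
st();go([-115,0,200],tilt=-0.35);go([-115,0,200],tilt=0.35)"
```

```text
t 1.5333 pos [528.497  -7.908 254.24 ] boxlocal [np.float64(-201.6065669511389), np.float64(30.486694322483363), np.float64(254.24010525480844)] toolx yaw 1.4627636077008725 z [ 0.  0. -1.] F [ 0.471 -0.628  0.488] w 0.11745600165532595 q [ 0.514  0.15  -0.645  1.626  0.091  1.396 -0.249]
target [568.042  74.955 200.   ] shift cm [8.664 3.037 5.425] len 10.664016592179209 rot [-0.    -0.35  -0.001]
target [568.042  74.955 200.   ] shift cm [8.664 3.037 5.425] len 10.664016592179209 rot [ 0.     0.35  -0.001]
```

```bash
python3 -c "
from h import *
go([-120,0,125],tilt=0.35)"
```

```text
target [567.509  69.984 125.   ] shift cm [ 8.163  3.037 12.925] len 15.585915150076117 rot [ 0.     0.35  -0.001]
```

>>> carry_out:
  steps:
    - [1.5, 1, 1.5, 0, 0.06, 0]
    - [3, 2, 3.5, 0, 0.12, 0]
    - [4.5, 3, 6, 0, 0.18, 0]
    - [6, 3, 8.5, 0, 0.25, 0]
    - [7.2, 3, 11, 0, 0.31, 0]
    - [8.2, 3, 12.9, 0, 0.35, 0]
    - [8.2, 3, 12.9, 0, 0.35, 0]
    - [8.2, 3, 12.9, 0, 0.35, 0]

```text
t: 2.2
position: [566.5, 70.0, 124.8]
ee_rot: [0.733, 0.658, 0.129, -0.117]
wrist_force: [0.1, 0.1, 0.8]
width: 0.1
```

```bash
python3 -c "
from h import *
st()
for n in ('side','wrist'):
    im=imaging.grab_frame(n)[:,:,::-1]
    if n=='side': im=im[180:320,130:310]
    cv2.imwrite(f'pics/{n}1.png',cv2.resize(im,(770,600),interpolation=cv2.INTER_CUBIC))
print(proj('side',box(P,[[-120,0,125]])))"
```

```text
t 2.2 pos [566.534  70.032 124.751] boxlocal [np.float64(-120.05540859726693), np.float64(0.9745528385803084), np.float64(124.7506198216643)] toolx yaw 1.461758290615633 z [ 0.035  0.341 -0.94 ] F [0.103 0.072 0.789] w 0.10621057480895825 q [ 0.584  0.351 -0.676  1.75  -0.147  1.062 -0.096]
[[240.115 215.771]]
```

View pics/side1.png

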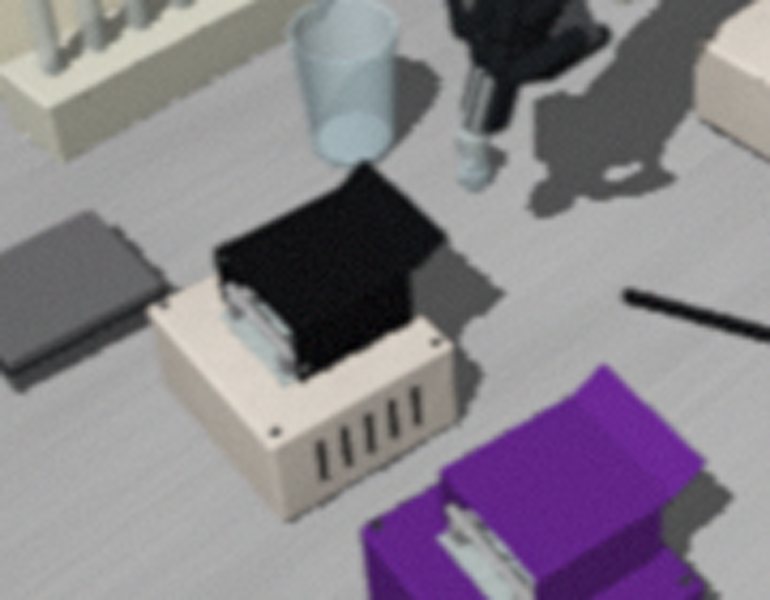

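View pics/wrist1.png

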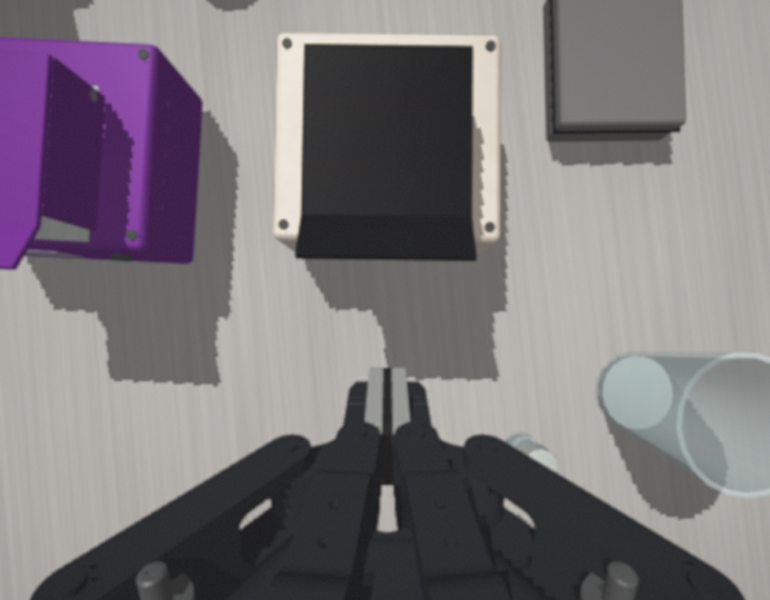

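```bash
python3 -c "
from h import *
im=imaging.grab_frame('side')[:,:,::-1][165:235,205:275].copy()
cv2.imwrite('pics/s2.png',cv2.resize(im,(600,600),interpolation=cv2.INTER_CUBIC))
o=arm.get_obs();T=R.from_quat(o['ee_rot'])
w=[o['position']+T.apply(v) for v in ([0,0,0],[0,0,19],[11,0,19],[-11,0,19],[0,0,-30])]
print((proj('side',w)-[205,165])*600/70)
c=imaging.camera_info('wrist');M=np.linalg.inv(c['tool_from_camera'])
for v in ([11,0,19],[0,0,19],[0,0,0],[11,0,0],[-11,0,19]):
  a=M[:3,:3]@v+M[:3,3];print(v,(np.array([c['fx']*a[0]/a[2]+c['cx'],c['fy']*a[1]/a[2]+c['cy']]))*[770/560,600/420])
"
```

```text
[[297.658 429.066]
 [281.422 486.822]
 [251.038 492.49 ]
 [311.36  481.236]
 [323.846 335.909]]
[11, 0, 19] [388.547 327.217]
[0, 0, 19] [388.492 349.786]
[0, 0, 0] [388.652 368.832]
[11, 0, 0] [388.715 344.313]
[-11, 0, 19] [388.439 371.579]
```

View pics/s2.png

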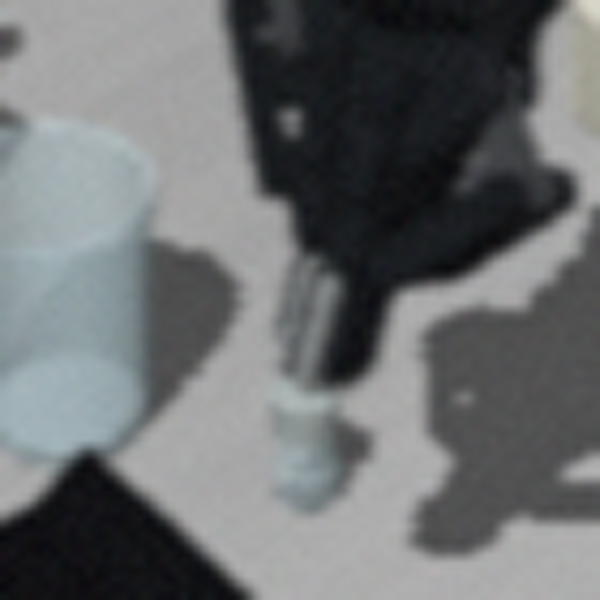

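```bash
python3 -c "
from h import *
o=arm.get_obs();T=R.from_quat(o['ee_rot'])
print(o['t'])
w=[o['position']+T.apply(v) for v in ([0,0,0],[0,0,19],[11,0,19],[-11,0,19],[0,0,-30])]
u=proj('top',w);print(u)
x,y=u[0].astype(int)
im=imaging.grab_frame('top')[:,:,::-1][y-35:y+35,x-35:x+35].copy()
print((u-[x-35,y-35])*600/70)
a=cv2.resize(im,(600,600),interpolation=cv2.INTER_CUBIC)
cv2.imwrite('pics/t3.png',a)
im=imaging.grab_frame('wrist')[:,:,::-1][230:330,230:340]
cv2.imwrite('pics/w3.png',cv2.resize(im,(660,600),interpolation=cv2.INTER_CUBIC))
"
```

```text
2.35
[[264.643 193.202]
 [262.515 194.44 ]
 [258.461 193.806]
 [266.542 195.069]
 [268.162 191.155]]
[[305.509 301.735]
 [287.276 312.341]
 [252.521 306.912]
 [321.79  317.732]
 [335.676 284.189]]
```

View pics/t3.png

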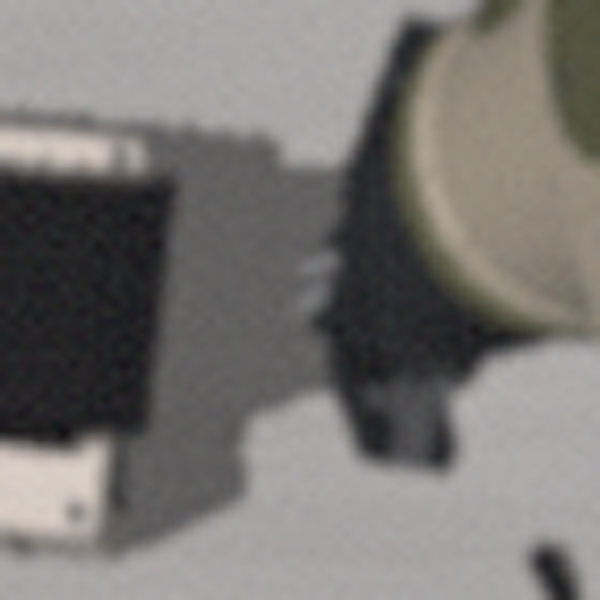

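View pics/w3.png

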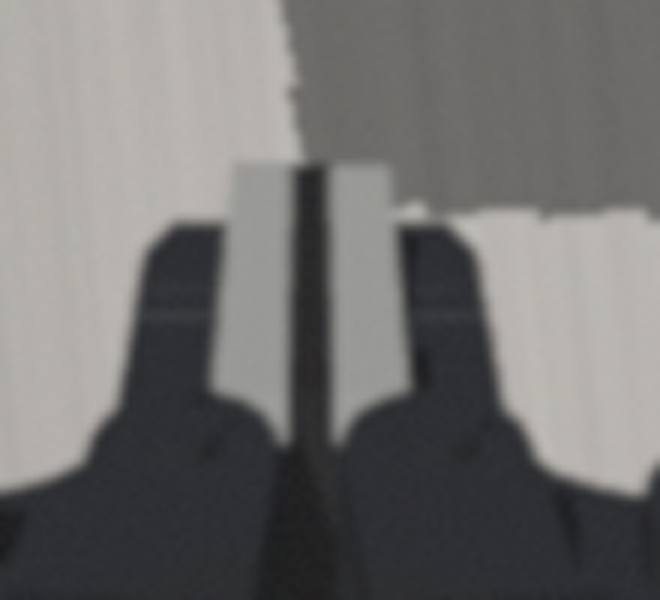

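The picture shows the fingertip ending higher than the TCP+19 prediction (row 385 against about 487 in the crop), but the vial sits behind it. I'll descend 40 mm in free space to get a cleaner look.

>>> carry_out:
  steps:
    - [0.4, 0, 1, 0, 0, 0]
    - [0.8, 0, 2, 0, 0, 0]
    - [1.3, 0, 3.7, 0, 0, 0]
    - [1.3, 0, 3.7, 0, 0, 0]
    - [1.3, 0, 3.7, 0, 0, 0]
    - [1.3, 0, 3.7, 0, 0, 0]
    - [1.3, 0, 3.7, 0, 0, 0]
    - [1.3, 0, 3.7, 0, 0, 0]

```text
t: 3.12
position: [571.2, 94.7, 97.1]
ee_rot: [0.733, 0.658, 0.13, -0.115]
wrist_force: [-0.1, 0.7, 0.0]
width: -0.1
```

```bash
python3 -c "
from h import *
st()
o=arm.get_obs();T=R.from_quat(o['ee_rot'])
w=[o['position']+T.apply(v) for v in ([0,0,0],[0,0,19],[11,0,19],[-11,0,19],[0,0,-30])]
for n in ('side','top'):
  u=proj(n,w);x,y=u[0].astype(int)
  im=imaging.grab_frame(n)[:,:,::-1][y-35:y+35,x-35:x+35].copy()
  a=cv2.resize(im,(600,600),interpolation=cv2.INTER_CUBIC)
  v=(u-[x-35,y-35]+.5)*600/70
  print(v)
  for k,q in enumerate(v): cv2.circle(a,tuple(int(e) for e in q),3,[(0,0,255),(0,255,0),(255,0,0),(255,255,0),(255,0,255)][k],-1)
  cv2.imwrite(f'pics/{n}4.png',a)
"
```

```text
t 3.1167 pos [571.237  94.685  97.05 ] boxlocal [np.float64(-95.04207805836607), np.float64(-1.0740558246314258), np.float64(97.05016729168644)] toolx yaw 1.4638593873497419 z [ 0.04   0.339 -0.94 ] F [-0.106  0.671  0.012] w -0.10724769440513894 q [ 0.535  0.388 -0.676  1.772 -0.122  0.989 -0.139]
[[312.553 310.099]
 [296.943 366.444]
 [266.289 372.913]
 [327.152 360.07 ]
 [337.727 219.228]]
[[304.541 310.423]
 [288.119 320.44 ]
 [254.141 315.196]
 [321.868 325.649]
 [331.674 293.874]]
```

View pics/side4.png

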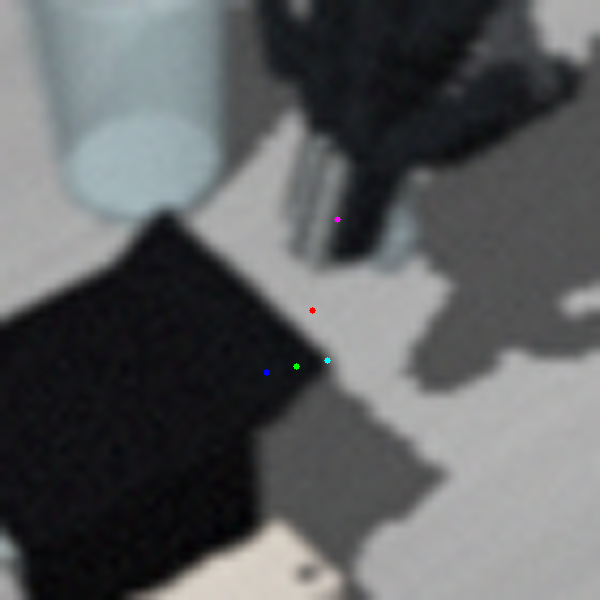

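View pics/top4.png

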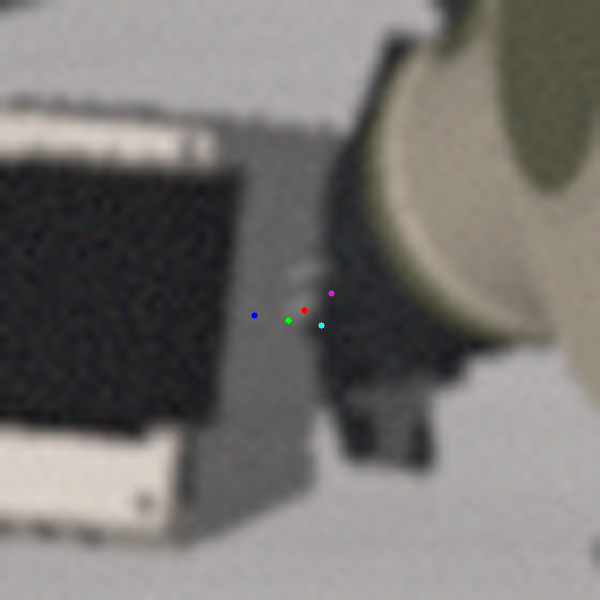

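```bash
python3 -c "
from h import *
o=arm.get_obs();T=R.from_quat(o['ee_rot'])
us={}
for n,v in (('side',(310,262)),('top',(300,287))):
  u=proj(n,o['position'])[0];x,y=u.astype(int)
  us[n]=np.array(v)*70/600-.5+[x-35,y-35]
f=lambda p:np.r_[proj('side',p)[0]-us['side'],proj('top',p)[0]-us['top']]
r=least_squares(f,o['position']);print(r.x,r.fun,T.inv().apply(r.x-o['position']))
"
```

```text
[573.782  93.873 113.396] [-0.516 -0.116  0.367  0.444] [  5.075   2.803 -15.674]
```

The fingertip triangulates to about 15 mm behind the reported TCP, not 19 mm ahead, and the wrist view agrees. I'll go by the pictures and move in with small steps.

```bash
python3 -c "
from h import *
go([-80,0,87],tilt=0.35);go([-70,0,87],tilt=0.35)
"
```

```text
target [571.773 109.756  87.   ] shift cm [ 1.069 -0.1    1.444] len 1.7997669628207873 rot [ 0.004  0.001 -0.   ]
target [572.838 119.699  87.   ] shift cm [ 2.009 -0.101  1.786] len 2.6900447887969814 rot [ 0.004  0.001 -0.   ]
```

>>> carry_out:
  steps:
    - [0, 0, 0.8, 0, 0, 0]
    - [0.4, 0, 1.4, 0, 0, 0]
    - [0.7, -0.1, 1.4, 0, 0, 0]
    - [1.1, -0.1, 1.4, 0, 0, 0]
    - [1.1, -0.1, 1.4, 0, 0, 0]
    - [1.1, -0.1, 1.4, 0, 0, 0]
    - [1.1, -0.1, 1.4, 0, 0, 0]
    - [1.1, -0.1, 1.4, 0, 0, 0]

```text
t: 3.88
position: [571.9, 109.7, 87.6]
ee_rot: [0.733, 0.658, 0.13, -0.115]
wrist_force: [0.5, -0.9, -0.1]
width: -0.2
```

```bash
python3 -c "
from h import *
st();go([-70,0,87],tilt=0.35)
im=imaging.grab_frame('wrist')[:,:,::-1]
cv2.imwrite('pics/w5.png',cv2.resize(im[80:330,140:420],(672,600),interpolation=cv2.INTER_CUBIC))
im=imaging.grab_frame('side')[:,:,::-1]
cv2.imwrite('pics/s5.png',cv2.resize(im[190:270,180:260],(600,600),interpolation=cv2.INTER_CUBIC))
"
```

```text
t 3.8833 pos [571.917 109.677  87.62 ] boxlocal [np.float64(-80.06330066152167), np.float64(-0.15246504820663276), np.float64(87.61951429174633)] toolx yaw 1.4636370331330806 z [ 0.04   0.339 -0.94 ] F [ 0.475 -0.921 -0.052] w -0.1531147951408459 q [ 0.508  0.401 -0.677  1.779 -0.112  0.962 -0.167]
target [572.838 119.699  87.   ] shift cm [ 0.925 -0.017  0.402] len 1.0083504537252173 rot [ 0.004  0.001 -0.   ]
```

View pics/w5.png

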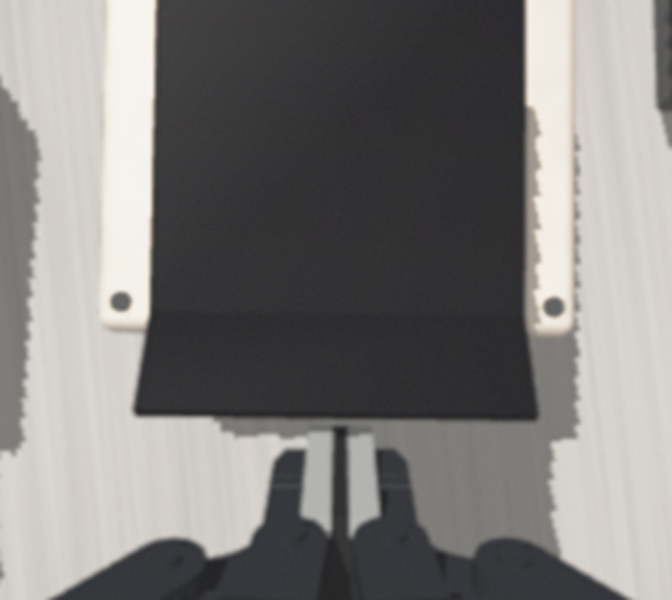

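View pics/s5.png

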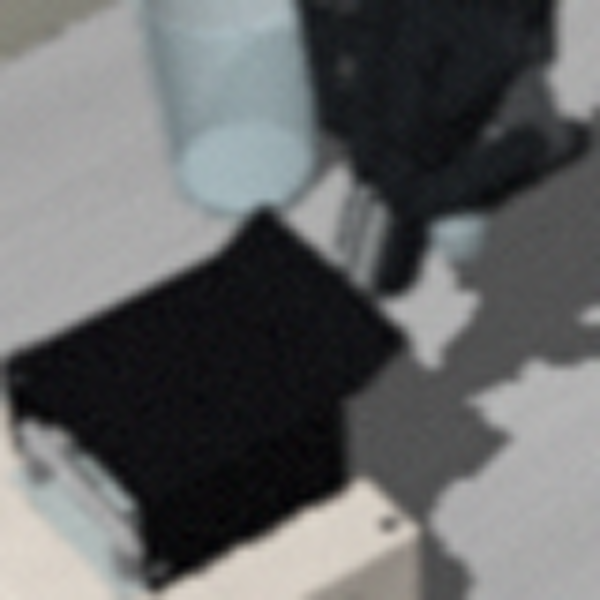

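```bash
python3 -c "
from h import *
M=lambda dx,dz:(np.cos(.35)*dx+np.sin(.35)*dz, np.sin(.35)*dx-np.cos(.35)*dz)
for d in [(10,-1),(13,3),(13,9),(15,15),(21,20),(25,26),(31,30),(37,34)]: print(np.round(np.array(M(*d))/10,2))"
```

```text
[0.91 0.44]
[1.32 0.16]
[ 1.53 -0.4 ]
[ 1.92 -0.89]
[ 2.66 -1.16]
[ 3.24 -1.59]
[ 3.94 -1.76]
[ 4.64 -1.93]
```

>>> carry_out:
  steps:
    - [0.5, 0, 0.3, 0, 0, 0]
    - [0.9, 0, 0.4, 0, 0, 0]
    - [1.3, 0, 0.2, 0, 0, 0]
    - [1.5, 0, -0.4, 0, 0, 0]
    - [1.9, 0, -0.9, 0, 0, 0]
    - [2.7, 0, -1.2, 0, 0, 0]
    - [3.2, 0, -1.6, 0, 0, 0]
    - [3.2, 0, -1.6, 0, 0, 0]

```text
t: 4.65
position: [575.0, 135.7, 115.3]
ee_rot: [0.732, 0.658, 0.131, -0.114]
wrist_force: [0.2, -0.7, 1.4]
width: 0.1
```

```bash
python3 -c "
from h import *
st()
im=imaging.grab_frame('wrist')[:,:,::-1]
cv2.imwrite('pics/w6.png',cv2.resize(im,(800,600),interpolation=cv2.INTER_CUBIC))
im=imaging.grab_frame('side')[:,:,::-1]
cv2.imwrite('pics/s6.png',cv2.resize(im[180:280,170:270],(600,600),interpolation=cv2.INTER_CUBIC))
"
```

```text
t 4.65 pos [575.026 135.732 115.309] boxlocal [np.float64(-53.82454850028717), np.float64(-0.46624356918852783), np.float64(115.30890886790746)] toolx yaw 1.4658396721685263 z [ 0.042  0.34  -0.94 ] F [ 0.165 -0.733  1.35 ] w 0.06676162531697691 q [ 0.474  0.374 -0.692  1.749 -0.117  0.999 -0.218]
```

View pics/w6.png

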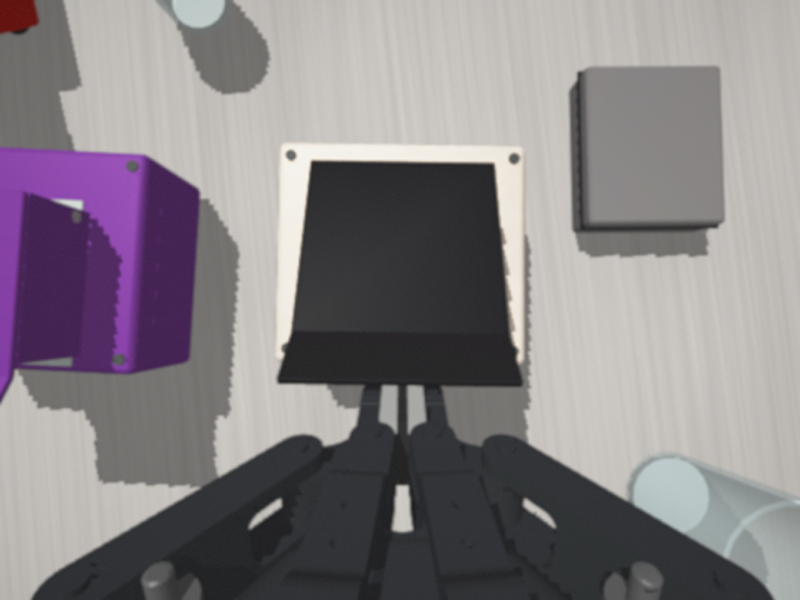

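View pics/s6.png

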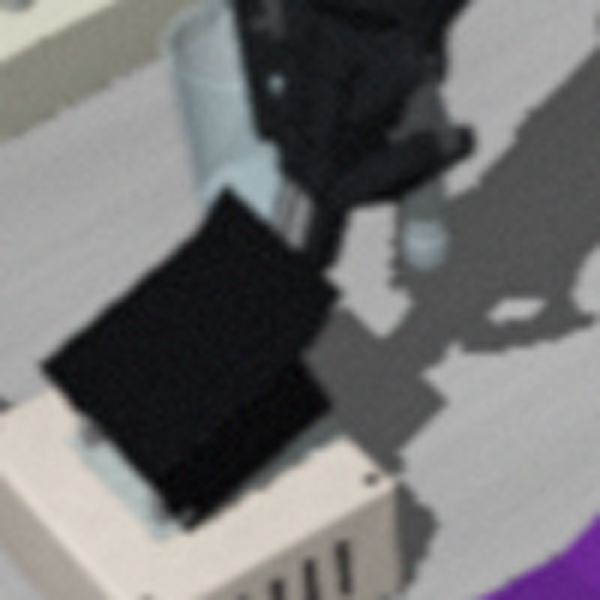

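The guard is up about 0.35 rad on the fingertip. I'll continue along the arc.

```bash
python3 -c "
from h import *
M=lambda dx,dz:(np.cos(.35)*dx+np.sin(.35)*dz, np.sin(.35)*dx-np.cos(.35)*dz)
for d in [(7,8),(15,15),(24,20),(35,25),(47,29),(60,32),(73,34),(86,34)]: print(np.round(np.array(M(*d))/10,2))"
```

```text
[ 0.93 -0.51]
[ 1.92 -0.89]
[ 2.94 -1.06]
[ 4.15 -1.15]
[ 5.41 -1.11]
[ 6.73 -0.95]
[ 8.02 -0.69]
[ 9.24 -0.24]
```

>>> carry_out:
  steps:
    - [0.9, 0, -0.5, 0, 0, 0]
    - [1.9, 0, -0.9, 0, 0, 0]
    - [2.9, 0, -1.1, 0, 0, 0]
    - [4.1, 0, -1.1, 0, 0, 0]
    - [5.4, 0, -1.1, 0, 0, 0]
    - [6.7, 0, -0.9, 0, 0, 0]
    - [8.0, 0, -0.7, 0, 0, 0]
    - [9.2, 0, -0.2, 0, 0, 0]

```text
t: 5.42
position: [583.9, 221.8, 148.3]
ee_rot: [0.732, 0.658, 0.131, -0.114]
wrist_force: [-0.4, -0.9, -0.7]
width: 0.0
```

```bash
python3 -c "
from h import *
st()
im=imaging.grab_frame('wrist')[:,:,::-1]
cv2.imwrite('pics/w7.png',cv2.resize(im,(800,600),interpolation=cv2.INTER_CUBIC))
im=imaging.grab_frame('side')[:,:,::-1]
cv2.imwrite('pics/s7.png',cv2.resize(im[160:280,150:270],(600,600),interpolation=cv2.INTER_CUBIC))
"
```

```text
t 5.4167 pos [583.863 221.825 148.291] boxlocal [np.float64(32.71928537716744), np.float64(-0.07567642123631435), np.float64(148.29095513398542)] toolx yaw 1.4656090230367138 z [ 0.042  0.34  -0.94 ] F [-0.363 -0.89  -0.717] w 0.001292805842814193 q [ 0.331  0.381 -0.713  1.67  -0.08   1.024 -0.396]
```

View pics/w7.png

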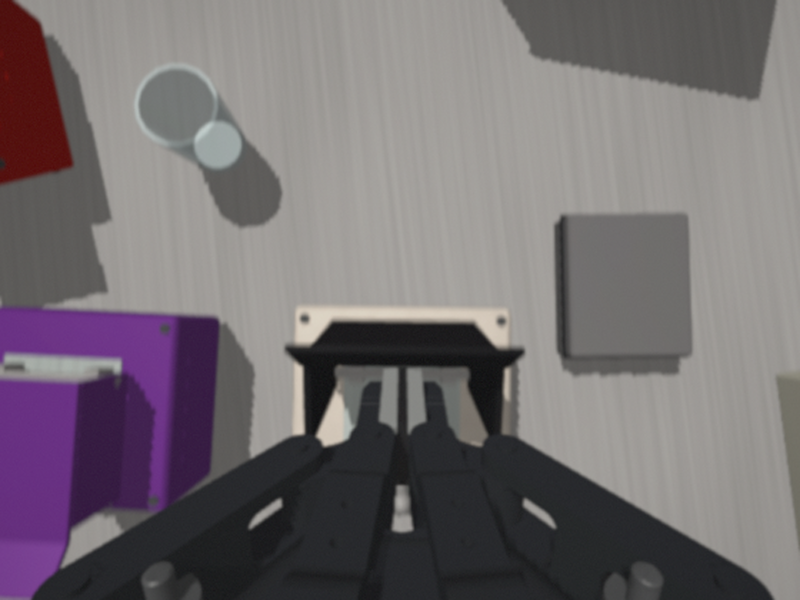

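View pics/s7.png

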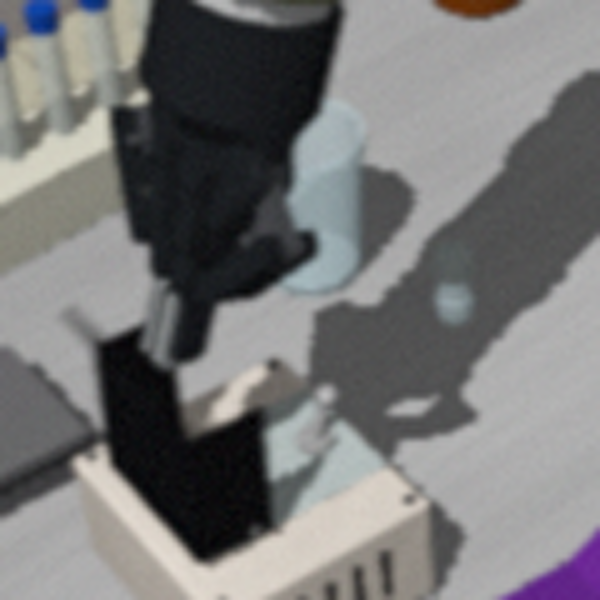

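```bash
python3 -c "
from h import *
go([-85,0,140],tilt=0.0)
go([-85,0,110],tilt=0.0)
"
```

```text
target [571.24  104.784 140.   ] shift cm [-11.478   0.073  -3.355] len 11.958430582106358 rot [ 0.004 -0.35   0.004]
target [571.24  104.784 110.   ] shift cm [-12.507   0.06   -0.538] len 12.519181288553957 rot [ 0.004 -0.35   0.004]
```

>>> carry_out:
  steps:
    - [-2, 0, -1, 0, 0, 0]
    - [-4.5, 0, -2, 0, -0.06, 0]
    - [-7, 0, -2.6, 0, -0.14, 0]
    - [-9.5, 0, -3, 0, -0.22, 0]
    - [-11.5, 0, -3.3, 0, -0.3, 0]
    - [-12.2, 0, -1.4, 0, -0.35, 0]
    - [-12.5, 0, -0.5, 0, -0.35, 0]
    - [-12.5, 0, -0.5, 0, -0.35, 0]

```text
t: 6.18
position: [569.0, 105.9, 107.4]
ee_rot: [0.742, 0.67, 0.001, -0.0]
wrist_force: [-0.8, 0.2, -0.0]
width: -0.1
```

```bash
python3 -c "
from h import *
st();go([-82,0,72],tilt=0.0)
im=imaging.grab_frame('wrist')[:,:,::-1]
cv2.imwrite('pics/w8.png',cv2.resize(im,(800,600),interpolation=cv2.INTER_CUBIC))
im=imaging.grab_frame('side')[:,:,::-1]
cv2.imwrite('pics/s8.png',cv2.resize(im[160:280,150:270],(600,600),interpolation=cv2.INTER_CUBIC))
"
```

```text
t 6.1833 pos [569.009 105.876 107.404] boxlocal [np.float64(-84.15230542555912), np.float64(2.334048890448001), np.float64(107.4039379260422)] toolx yaw 1.4690417923832648 z [ 0.001  0.001 -1.   ] F [-0.78   0.234 -0.043] w -0.06471115927831271 q [ 0.235  0.379 -0.605  1.691  0.232  1.144 -0.535]
target [571.559 107.767  72.   ] shift cm [0.21  0.233 3.541] len 3.554601276569487 rot [ 0.    -0.001  0.005]
```

View pics/w8.png

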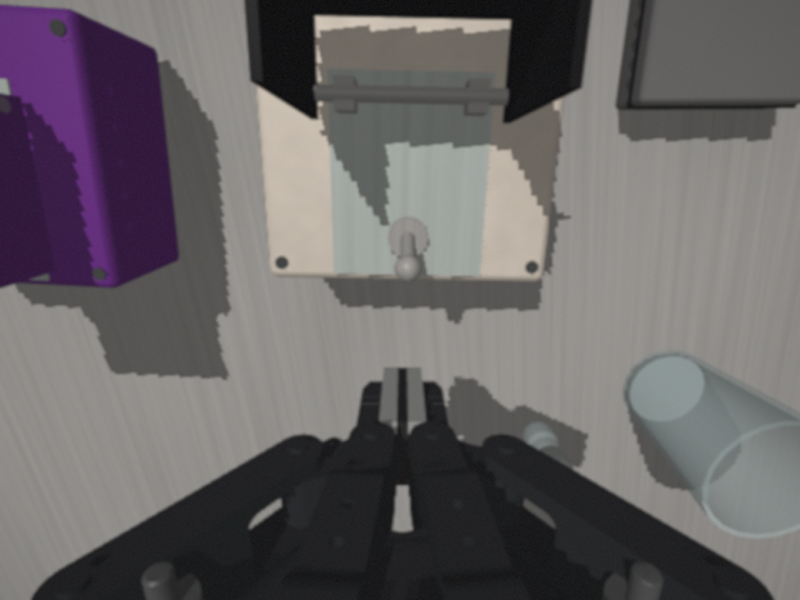

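View pics/s8.png

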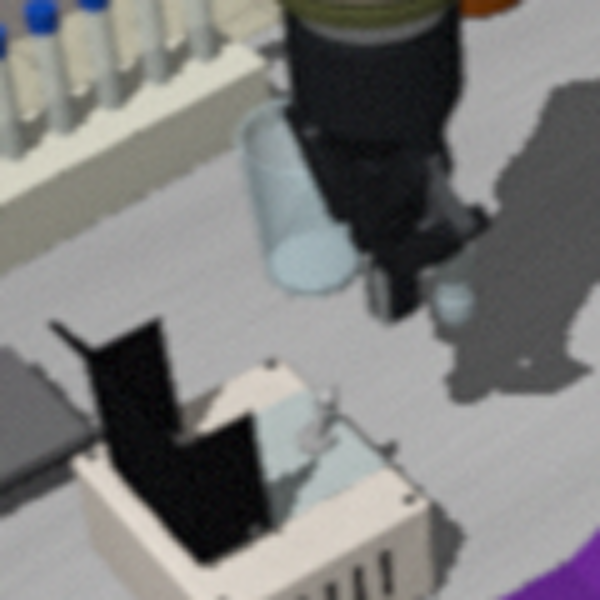

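>>> carry_out:
  steps:
    - [0, 0.2, 1, 0, 0, 0]
    - [0, 0.2, 2, 0, 0, 0]
    - [0, 0.2, 3, 0, 0, 0]
    - [0, 0.2, 3.7, 0, 0, 0]
    - [0.4, 0.2, 3.7, 0, 0, 0]
    - [0.8, 0.2, 3.7, 0, 0, 0]
    - [1, 0.2, 3.7, 0, 0, 0]
    - [1, 0.2, 3.7, 0, 0, 0]

```text
t: 6.95
position: [573.8, 116.0, 73.1]
ee_rot: [0.742, 0.67, 0.002, 0.001]
wrist_force: [0.8, -0.1, 0.4]
width: -0.2
```

```bash
python3 -c "
from h import *
st();go([-40,0,70],tilt=0.0)
im=imaging.grab_frame('wrist')[:,:,::-1]
cv2.imwrite('pics/w9.png',cv2.resize(im,(800,600),interpolation=cv2.INTER_CUBIC))
im=imaging.grab_frame('side')[:,:,::-1]
cv2.imwrite('pics/s9.png',cv2.resize(im[190:270,170:250],(600,600),interpolation=cv2.INTER_CUBIC))
"
```

```text
t 6.95 pos [573.815 116.034  73.125] boxlocal [np.float64(-73.53979431383485), np.float64(-1.3618376048565617), np.float64(73.12493597114155)] toolx yaw 1.4682852060573344 z [ 0.004  0.002 -1.   ] F [ 0.797 -0.142  0.44 ] w -0.2243327041475774 q [ 0.207  0.428 -0.595  1.708  0.266  1.083 -0.573]
target [576.036 149.528  70.   ] shift cm [ 3.354 -0.123  0.321] len 3.3712573753721093 rot [ 0.004 -0.003  0.004]
```

View pics/w9.png

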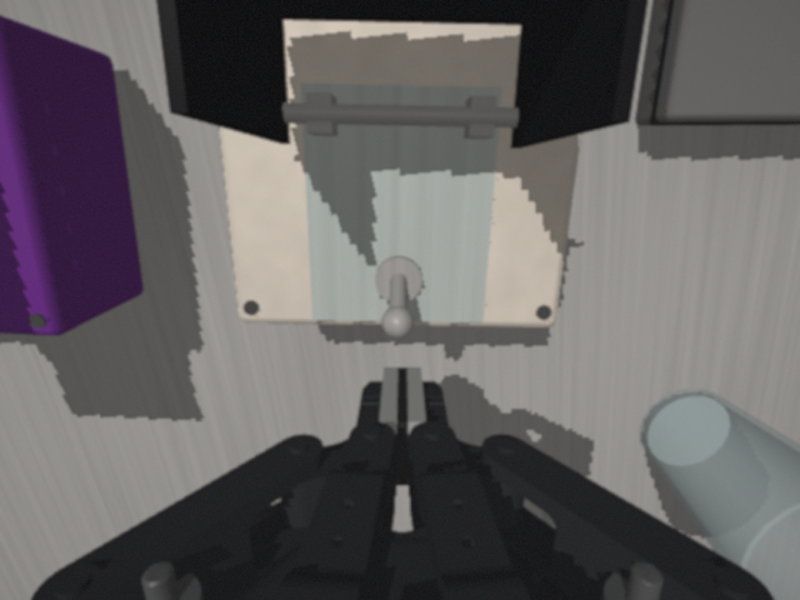

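View pics/s9.png

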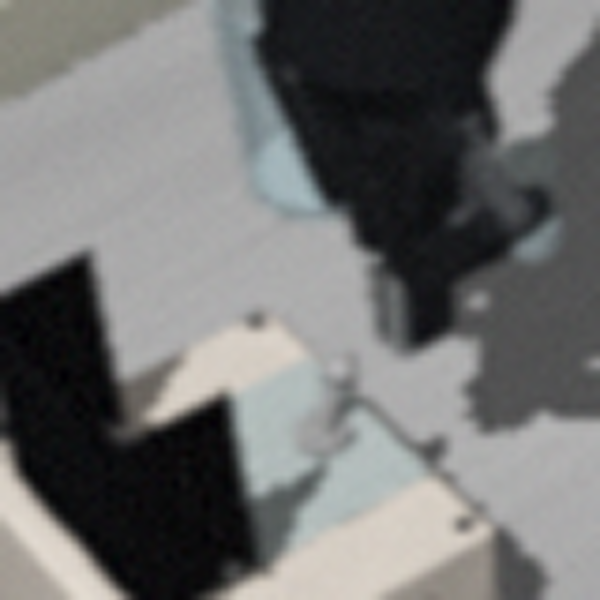

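Guard open on its stop, toggle leaning to the front at wrist (397,320), and the fingertip is in line with it at (402,370). Now I push it over.

>>> carry_out:
  steps:
    - [0, -0.1, 0.3, 0, 0, 0]
    - [0.6, -0.1, 0.4, 0, 0, 0]
    - [1.2, -0.1, 0.4, 0, 0, 0]
    - [1.8, -0.1, 0.4, 0, 0, 0]
    - [2.4, -0.1, 0.4, 0, 0, 0]
    - [2.9, -0.1, 0.4, 0, 0, 0]
    - [3.4, -0.1, 0.4, 0, 0, 0]
    - [3.4, -0.1, 0.4, 0, 0, 0]

```text
t: 7.72
position: [576.2, 147.6, 68.8]
ee_rot: [0.743, 0.669, 0.001, 0.002]
wrist_force: [-1.7, -7.1, 2.4]
width: -0.1
```

```bash
python3 -c "
from h import *
st()
im=imaging.grab_frame('wrist')[:,:,::-1]
cv2.imwrite('pics/w10.png',cv2.resize(im,(800,600),interpolation=cv2.INTER_CUBIC))
im=imaging.grab_frame('side')[:,:,::-1]
cv2.imwrite('pics/s10.png',cv2.resize(im[190:270,170:250],(600,600),interpolation=cv2.INTER_CUBIC))
"
```

```text
t 7.7167 pos [576.243 147.594  68.847] boxlocal [np.float64(-41.90109848770587), np.float64(-0.41181964931304016), np.float64(68.84747392619806)] toolx yaw 1.4667798503140337 z [ 0.003 -0.002 -1.   ] F [-1.72  -7.123  2.449] w -0.11013595268144453 q [ 0.15   0.455 -0.597  1.684  0.286  1.089 -0.638]
```

View pics/w10.png

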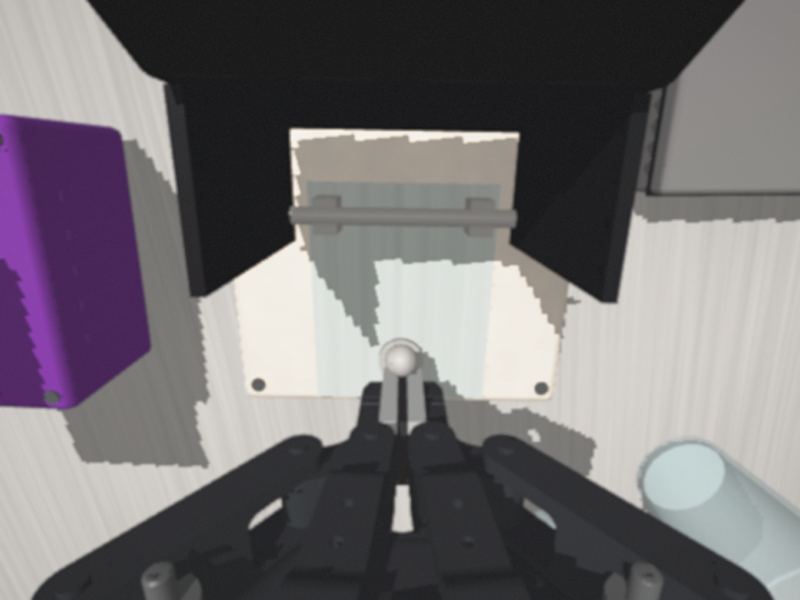

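View pics/s10.png

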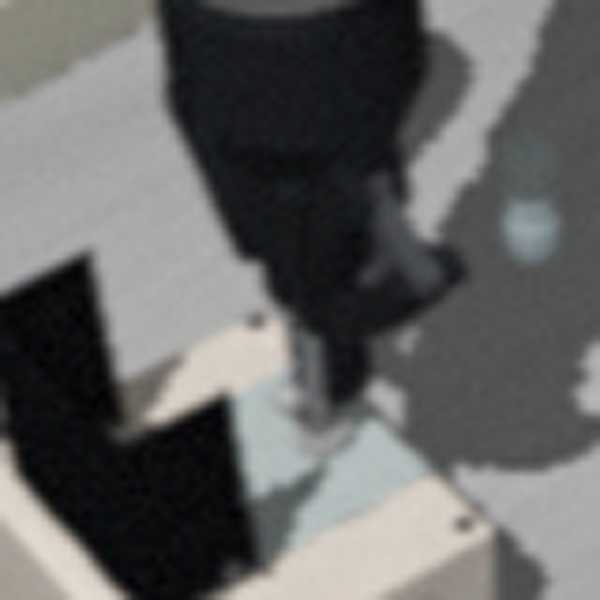

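```bash
python3 -c "
from h import *
o=arm.get_obs();T=R.from_quat(o['ee_rot']);c=imaging.camera_info('wrist');M=np.linalg.inv(c['tool_from_camera'])
def w(l):
  v=T.inv().apply(box(P,l)[0]-o['position']);a=M[:3,:3]@v+M[:3,3];return np.array([c['fx']*a[0]/a[2]+c['cx'],c['fy']*a[1]/a[2]+c['cy']])*800/560
print('base',w([-37,0,73]),'deck corner',w([-58,65,70]),w([-58,-65,70]))
for th in (0,.3,.6,.75,.9):
  a=th-.45;print(th,w([-37+24*np.sin(a),0,73+24*np.cos(a)]))
im=imaging.grab_frame('wrist')[:,:,::-1]
cv2.imwrite('pics/w11.png',cv2.resize(im[220:300,240:320],(600,600),interpolation=cv2.INTER_CUBIC))
"
```

```text
base [402.756 360.694] deck corner [248.365 402.514] [556.183 402.98 ]
0 [402.947 413.253]
0.3 [403.069 399.609]
0.6 [403.164 381.355]
0.75 [403.197 371.153]
0.9 [403.218 360.671]
```

View pics/w11.png

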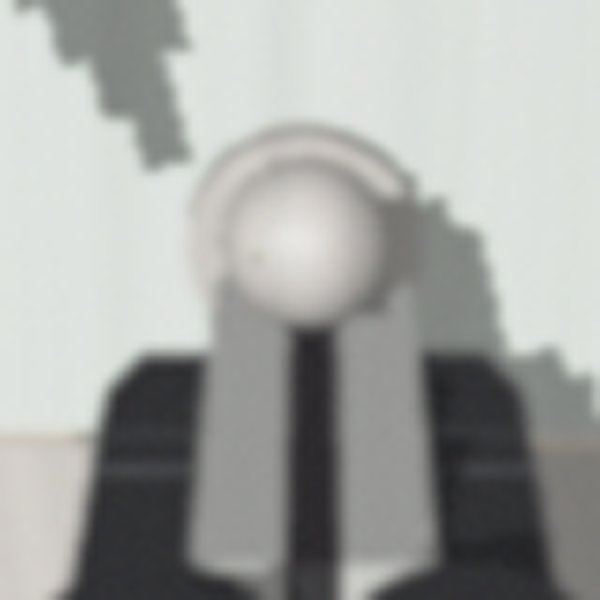

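The ball sits at wrist row 360, matching the 0.9 rad prediction, with 7 N against the stop, so the toggle is on. Now I retreat, rise and go over to the back of the guard.

>>> carry_out:
  steps:
    - [-1, 0, 0, 0, 0, 0]
    - [-2, 0, -1, 0, 0, 0]
    - [-2.5, 0, -4, 0, 0, 0]
    - [-2.5, 0, -8, 0, 0, 0]
    - [-2.5, 0, -12, 0, 0, 0]
    - [-2.5, 0, -16, 0, 0, 0]
    - [-2.5, 0, -17.5, 0, 0, 0]
    - [-2.5, 0, -17.5, 0, 0, 0]

```text
t: 8.53
position: [574.9, 123.2, 249.8]
ee_rot: [0.743, 0.669, 0.004, 0.003]
wrist_force: [0.1, 0.5, -0.2]
width: -0.3
```

```bash
python3 -c "
from h import *
st();go([125,0,245],tilt=0.0)
im=imaging.grab_frame('wrist')[:,:,::-1]
cv2.imwrite('pics/w12.png',cv2.resize(im,(800,600),interpolation=cv2.INTER_CUBIC))
"
```

```text
t 8.5333 pos [574.867 123.194 249.773] boxlocal [np.float64(-66.30859537062034), np.float64(-1.6441092024531843), np.float64(249.77340476003207)] toolx yaw 1.4661864593332634 z [ 0.011  0.001 -1.   ] F [ 0.13   0.451 -0.202] w -0.2844387730192392 q [ 0.225  0.286 -0.631  1.494  0.173  1.407 -0.518]
target [593.624 313.588 245.   ] shift cm [19.13  -0.128  0.512] len 19.137519993654468 rot [ 0.011 -0.002  0.002]
```

View pics/w12.png

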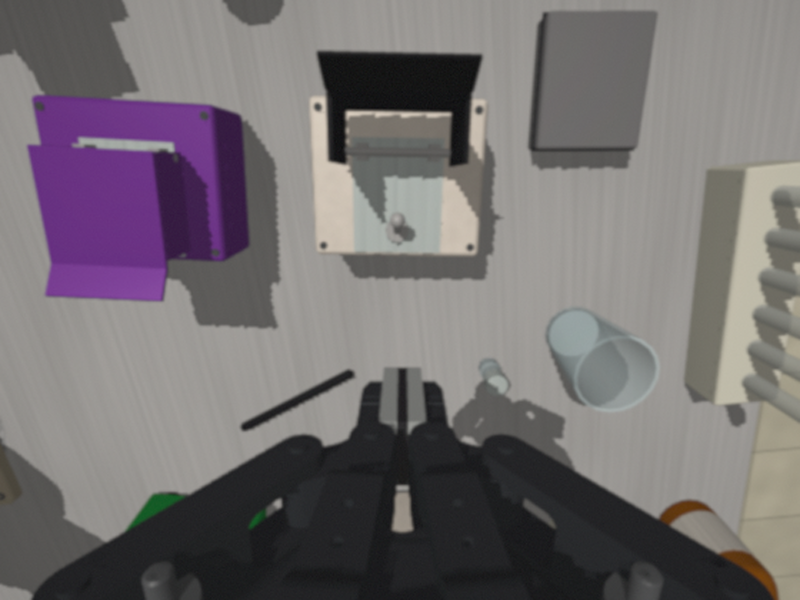

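The toggle leans to the back at (397,222) and the guard stands open. I cross over at height.

>>> carry_out:
  steps:
    - [3, 0, 0, 0, 0, 0]
    - [6, 0, 0, 0, 0, 0]
    - [9, -0.1, 0, 0, 0, 0]
    - [12, -0.1, 0, 0, 0, 0]
    - [15, -0.1, 0, 0, 0, 0]
    - [18, -0.1, 0, 0, 0, 0]
    - [19.5, -0.1, 0, 0, 0, 0]
    - [19.5, -0.1, 0, 0, 0, 0]

```text
t: 9.25
position: [591.4, 320.7, 245.3]
ee_rot: [0.741, 0.671, 0.002, 0.001]
wrist_force: [0.5, 0.3, -0.0]
width: -0.3
```

```bash
python3 -c "
from h import *
st();go([125,0,135],tilt=0.0)
im=imaging.grab_frame('side')[:,:,::-1]
cv2.imwrite('pics/s13.png',cv2.resize(im[100:300,80:300],(660,600),interpolation=cv2.INTER_CUBIC))
im=imaging.grab_frame('wrist')[:,:,::-1]
cv2.imwrite('pics/w13.png',cv2.resize(im,(560,420),interpolation=cv2.INTER_CUBIC))
"
```

```text
t 9.25 pos [591.363 320.745 245.319] boxlocal [np.float64(131.8754504894322), np.float64(3.010852517939103), np.float64(245.31897272850716)] toolx yaw 1.4716190547351382 z [ 0.004  0.001 -1.   ] F [ 0.544  0.349 -0.038] w -0.2568635857863667 q [-0.121  0.503 -0.666  1.246  0.305  1.487 -0.849]
target [593.624 313.588 135.   ] shift cm [-0.709  0.25  11.032] len 11.057401501343127 rot [ 0.004 -0.002  0.008]
```

View pics/s13.png

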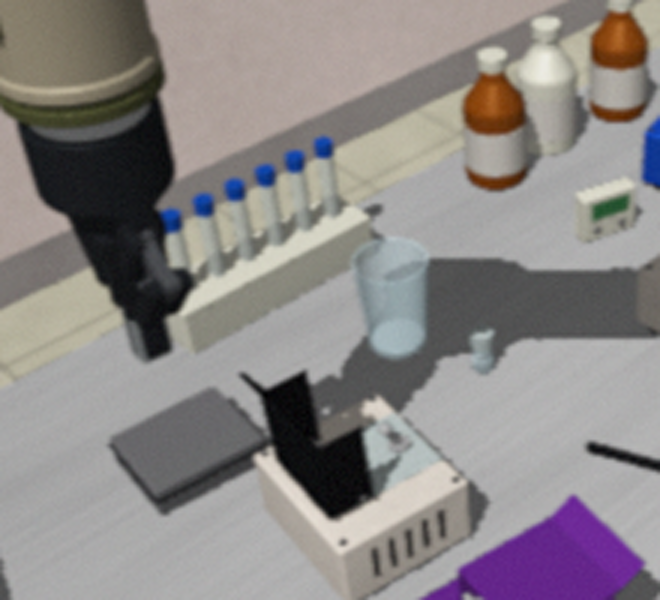

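View pics/w13.png

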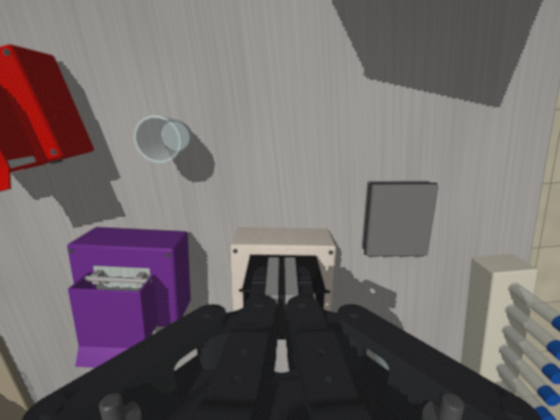

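>>> carry_out:
  steps:
    - [0, 0.3, 2, 0, 0, 0]
    - [0, 0.3, 5, 0, 0, 0]
    - [0, 0.3, 8, 0, 0, 0]
    - [0, 0.3, 10.5, 0, 0, 0]
    - [0, 0.3, 11.5, 0, 0, 0]
    - [-0.5, 0.3, 11.5, 0, 0, 0]
    - [-1, 0.3, 11.5, 0, 0, 0]
    - [-1, 0.3, 11.5, 0, 0, 0]

```text
t: 10.02
position: [597.0, 304.7, 133.1]
ee_rot: [0.743, 0.669, 0.003, 0.003]
wrist_force: [0.6, 0.2, 0.2]
width: -0.1
```

```bash
python3 -c "
from h import *
st();go([40,0,140],tilt=0.0)
im=imaging.grab_frame('side')[:,:,::-1]
cv2.imwrite('pics/s14.png',cv2.resize(im[170:290,110:240],(650,600),interpolation=cv2.INTER_CUBIC))
"
```

```text
t 10.0167 pos [596.961 304.668 133.051] boxlocal [np.float64(116.48621710485529), np.float64(-4.268192626739742), np.float64(133.05111475973038)] toolx yaw 1.4651033130415083 z [ 0.009 -0.001 -1.   ] F [0.597 0.222 0.166] w -0.08070661895108931 q [-0.091  0.557 -0.644  1.411  0.344  1.279 -0.865]
target [584.564 229.072 140.   ] shift cm [-7.648 -0.429 -0.701] len 7.6919736618064745 rot [ 0.009 -0.     0.001]
```

View pics/s14.png

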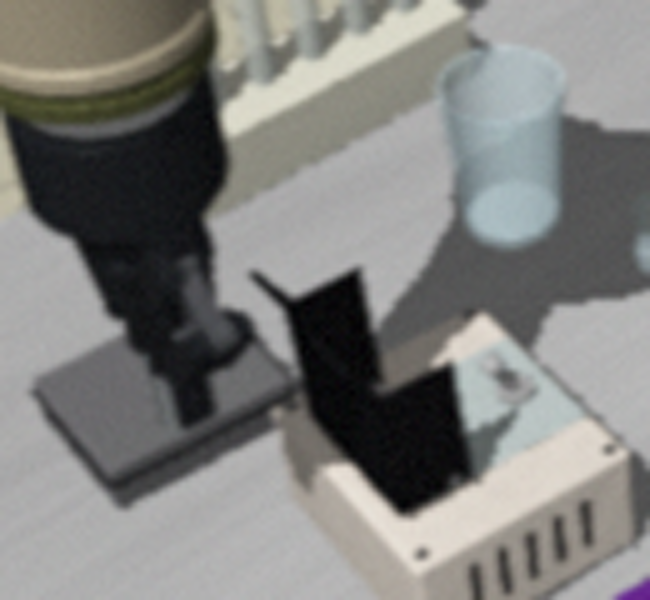

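Fingertip stands behind the open guard at (195,425), about 35 mm back from the lip. Now I push forward.

>>> carry_out:
  steps:
    - [-1, -0.4, -0.5, 0, 0, 0]
    - [-2.2, -0.4, -1, 0, 0, 0]
    - [-3.4, -0.4, -1, 0, 0, 0]
    - [-4.6, -0.4, -1, 0, 0, 0]
    - [-5.8, -0.4, -1, 0, 0, 0]
    - [-7, -0.4, -1, 0, 0, 0]
    - [-8, -0.4, -1, 0, 0, 0]
    - [-8, -0.4, -1, 0, 0, 0]

```text
t: 10.73
position: [584.9, 222.9, 142.9]
ee_rot: [0.744, 0.668, 0.003, 0.004]
wrist_force: [0.8, -0.7, -0.3]
width: -0.2
```

```bash
python3 -c "
from h import *
st()
im=imaging.grab_frame('side')[:,:,::-1]
cv2.imwrite('pics/s15.png',cv2.resize(im[170:290,110:240],(650,600),interpolation=cv2.INTER_CUBIC))
"
```

```text
t 10.7333 pos [584.861 222.909 142.853] boxlocal [np.float64(33.904142091601265), np.float64(-0.9523098883122456), np.float64(142.85312303447654)] toolx yaw 1.4621836453216064 z [ 0.009 -0.002 -1.   ] F [ 0.762 -0.74  -0.32 ] w -0.21857598425214247 q [ 0.057  0.453 -0.652  1.53   0.29   1.248 -0.745]
```

View pics/s15.png

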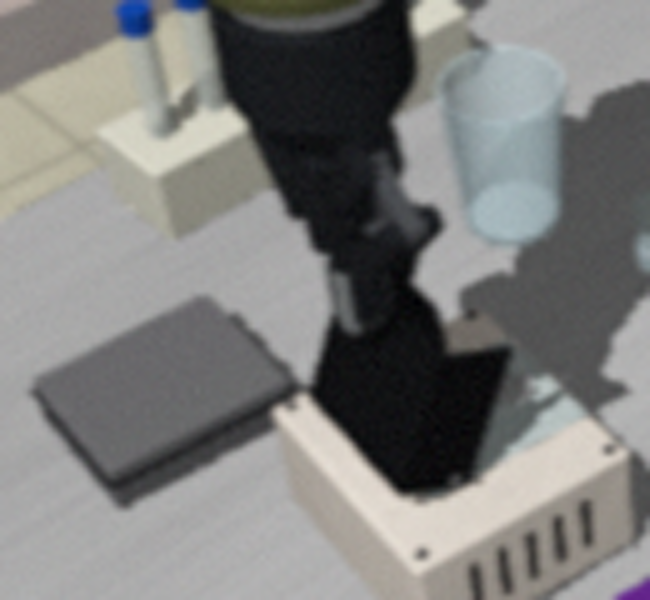

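>>> carry_out:
  steps:
    - [-0.8, 0, 0, 0, 0, 0]
    - [-1.6, 0, 0, 0, 0, 0]
    - [-2.4, 0, 0, 0, 0, 0]
    - [-3.2, 0, -0.2, 0, 0, 0]
    - [-4, 0, -0.4, 0, 0, 0]
    - [-4, 0, -0.6, 0, 0, 0]
    - [-4, 0, -0.6, 0, 0, 0]
    - [-4, 0, -0.6, 0, 0, 0]

```text
t: 11.45
position: [580.4, 185.1, 149.3]
ee_rot: [0.744, 0.668, 0.003, 0.003]
wrist_force: [0.9, -0.3, -0.9]
width: -0.1
```

```bash
python3 -c "
from h import *
st()
im=imaging.grab_frame('side')[:,:,::-1]
cv2.imwrite('pics/s16.png',cv2.resize(im[170:290,110:240],(650,600),interpolation=cv2.INTER_CUBIC))
"
```

```text
t 11.45 pos [580.406 185.145 149.293] boxlocal [np.float64(-4.119767871700992), np.float64(-0.5485840331707564), np.float64(149.29263707543856)] toolx yaw 1.463489905690277 z [ 0.009 -0.    -1.   ] F [ 0.851 -0.32  -0.945] w -0.09984810000997542 q [ 0.126  0.409 -0.652  1.571  0.263  1.242 -0.677]
```

View pics/s16.png

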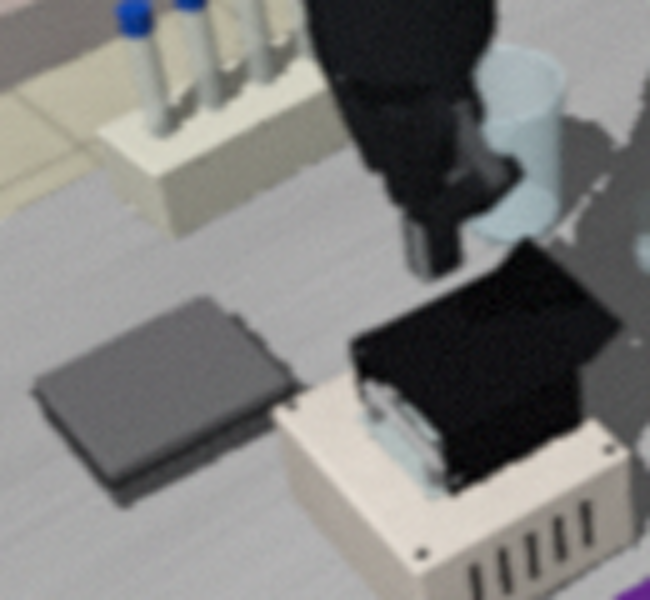

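The guard has dropped shut. I raise the arm clear and check everything.

>>> carry_out:
  steps:
    - [0, 0, -2, 0, 0, 0]
    - [0, 0, -5, 0, 0, 0]
    - [-1.5, 0, -8, 0, 0, 0]
    - [-4, 0, -11, 0, 0, 0]
    - [-7, 0, -13, 0, 0, 0]
    - [-10, 0, -14, 0, 0, 0]
    - [-12, 0, -14, 0, 0, 0]
    - [-12, 0, -14, 0, 0, 0]

```text
t: 12.17
position: [566.8, 61.2, 289.9]
ee_rot: [0.746, 0.666, 0.003, 0.004]
wrist_force: [0.1, -1.2, -0.5]
width: 0.0
```

```bash
python3 -c "
from h import *
st()
for n in ('side','top','wrist'):
  cv2.imwrite(f'pics/{n}17.png',cv2.resize(imaging.grab_frame(n)[:,:,::-1],(800,600),interpolation=cv2.INTER_CUBIC))
"
```

```text
t 12.1667 pos [566.799  61.246 289.858] boxlocal [np.float64(-128.76342578346672), np.float64(-0.22563265331458204), np.float64(289.8577107856525)] toolx yaw 1.4580304807244109 z [ 0.011 -0.003 -1.   ] F [ 0.128 -1.158 -0.46 ] w 0.03850877211418929 q [ 0.334  0.227 -0.622  1.472  0.138  1.475 -0.401]
```

View pics/side17.png

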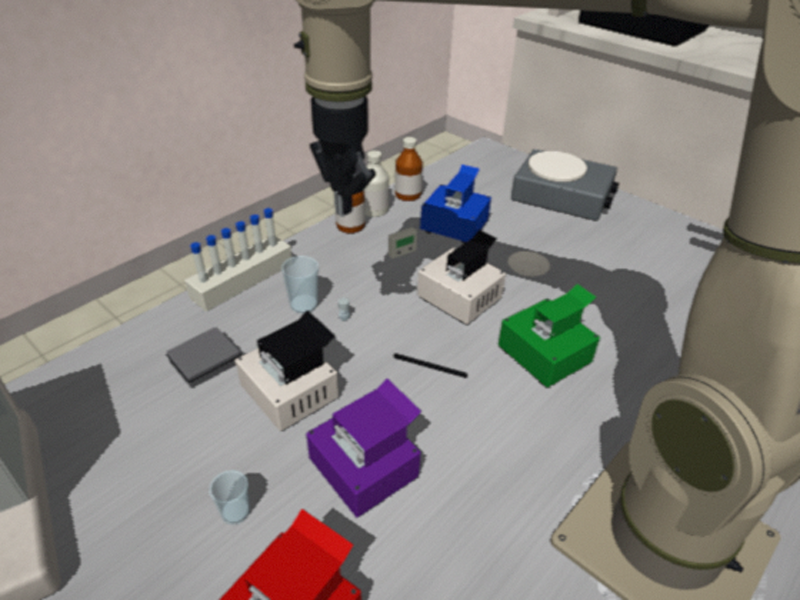

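View pics/wrist17.png

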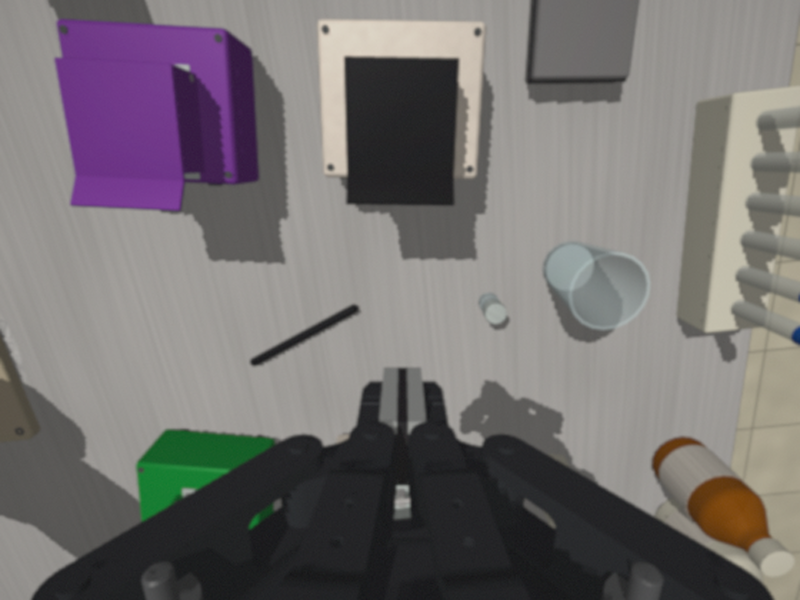

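The side view matches the start: guard shut over the lamp toggle, heater shut, and vial, beakers, pen, dish, timer and slide box unmoved. I hand in.

```bash
python3 -c "
from h import *
a=cv2.imread('pics/side0.png').astype(int);b=cv2.imread('pics/side17.png').astype(int)
d=np.abs(a-b).max(2)
for n,(x0,x1,y0,y1) in dict(lampguard=(235,340,310,430),heater=(445,505,262,325),sbeaker=(205,255,465,525),slide=(160,245,325,385),pen=(390,470,345,380),vial=(332,355,293,325)).items(): print(n,d[y0:y1,x0:x1].mean(),d[y0:y1,x0:x1].max())
print(arm.finish_job())"
```

```text
lampguard 8.652936507936507 16
heater 11.224074074074075 86
sbeaker 9.850666666666667 16
slide 8.662941176470587 18
pen 9.788214285714286 18
vial 10.182065217391305 15
the job is handed in; nothing more can be done
None
```

I switched the lamp on and handed the job in at about 12 s of the 54 s; the hand-in reports no verdict. With the shut fingertips I lifted the broad guard by its lip until it stood open. I then pushed the toggle over to its back stop, and tipped the guard forward from behind so that it dropped shut.

**Last checks**
- **Toggle:** before the guard was shut, the toggle ball sat where 0.9 rad predicts in the wrist picture, with 7 N against the stop. A second view showed it leaning back. I could not see it again once the guard had closed.
- **Lamp guard:** it looks shut, and its area in the side picture matches the start picture to within noise.
- **Bystanders:** the small beaker, slide box, pen and vial also match to within noise. The beaker, timer and dish look unmoved by eye.
- **Heater supply:** this was the one area that differed, by up to 86 grey levels at single pixels. I put that down to the arm's shadow there, since the heater looks shut and I never went near it.

**One disagreement:** the pictures put the shut fingertips about 15 mm behind the reported TCP, not 19 mm ahead as described. I worked from the pictures, and the contacts with the guard and toggle agreed with them.

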